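Lock the bottle cradle's pin with its R-clip

TASK

Push the pouring cradle's locking pin gently all the way home, then take the R-clip from its parking block and push its straight leg down through the hole across the pin's end until the bow springs over the pin and the clip sits snugly on it. Never press hard: feel for the hole rather than forcing the clip, do not push the clip on past its seat, let go of it, and leave the beaker and bottles alone.

Things in the scene. Friction and masses are not known exactly. Their poses are not given: they have to be found in the camera images.
- cradle_axis (a point): On the pin's axis, half-way between the grey cradle's two lugs, 105 mm above the bench; fixed. y runs along the pin from head to drilled end, z up, x across the pin. Lugs 10 mm thick, outer faces 35 mm from here. With the pin home, the vertical 7.5 mm hole in its sleeve is centred on the axis 60 to 74 mm from here along +y; its place must be seen or felt for. Nothing is over 18 mm above the axis.
- pin (a joint): How far the locking pin is pushed in, m: 0 = pulled out 30 mm, 0.030 = home, its head on the near lug (hard stop). Steel, slides only along y with about 5 N of friction, does not turn. It starts 22 to 30 mm out. Its +y end is a steel sleeve of 20 mm diameter with a collar of 24 mm, set on the shank at a length that differs each time and is not reported.
- pin_head (a point): Centre of the outer flat face of the pin's round head (32 mm diameter, 10 mm thick) at the pin's -y end; moves with the pin. Push it along +y. With the pin home it is 45 mm from cradle_axis. Axes as cradle_axis.
- clip_tip (a point): Rounded lower end of the R-clip's straight leg. Clip: 5 mm polished steel wire, about 57 g, 103 mm tall, standing leg down in its block, leaning a little. Clip axes: z up along the leg to the eye, x from the leg towards the springy bow, y across the flat clip. The leg's axis runs through this point along z.
- clip_eye (a point): Centre of the clip's eye, the double-wire loop at its top, to hold it by: 24 mm wide (clip x), 11 mm thick (clip y), 38 mm tall, straight parallel sides over the middle 24 mm. 84 mm above the leg's tip, 4 mm to +x of the leg's axis. May slip or lean in a light grip when pushed: hold it with 30 N or more.
- clip_seat (a point): Point on the straight leg's axis, 34 mm above its tip, beside the bow's hollow; it must come to the pin's axis, the leg through the hole, clip x across the pin (bow on either side). Going down, the bow meets the pin with this point about 19 mm above the axis, needs some 4 to 8 N to spread and springs in from about 9 mm above. Pushing on past the seat meets a firm stop.
- clip_bow (a joint): Spreading angle of the springy bow, rad: 0 relaxed, about 0.1 while forced over the pin, near 0 again once sprung over. Its flared end is 13 mm above the leg's tip, its neck (1.3 mm gap to the leg) 10 mm below clip_seat, its hollow level with clip_seat.
- stand_pocket (a point): White plastic parking block, fixed, 54 x 40 x 48 mm; this is the centre of its top face, at the mouth of a pocket 22 mm (x) by 7.5 mm (y), 38 mm deep, in which the clip stands with clip x nearly along this x. Lift the clip 50 mm straight up to clear it. Block and beaker may be on either side of the cradle.
- beaker_mid (a point): Clear plastic beaker, 72 mm across, 85 mm tall, centre half-way up. Leave alone.
- water_bottle_mid (a point): Clear bottle with blue cap, 64 mm diameter, 200 mm tall, centre half-way up. Leave alone.
- reagent_bottle_mid (a point): Brown bottle with black cap, 84 mm diameter, 150 mm tall, centre half-way up. Leave alone.

How it is judged:
On the way, in this order (a step that is already met when the one before it is completed fails the run):
1. the pin is home against the lug (within 2.5 mm), the clip still in its block (value of joint pin above 0.0275 m and distance of clip_seat from where it was at the start of the episode below 0.02 m), for 0.2 s.
2. the clip's leg is through the pin's hole and the bow has sprung over (z of clip_seat in the frame of cradle_axis between -0.004 and 0.004 m and x of clip_seat in the frame of cradle_axis between -0.005 and 0.005 m and y of clip_seat in the frame of cradle_axis between 0.057 and 0.0765 m and value of joint clip_bow below 0.05 rad), for 0.2 s.
At the end, for the whole second after the job is handed in: Pin home (within 2.5 mm); the clip's leg through the pin's hole, its seat point within 4 mm of the pin's axis in height and 5 mm across, 57 to 76.5 mm out from cradle_axis; bow sprung back (under 0.05 rad); clip within 0.3 rad of upright, at rest and released (all of step 2 and value of joint pin above 0.0275 m and angle between clip_seat's own z axis and vertical below 0.3 rad and linear speed of clip below 0.02 m/s); the robot touches nothing.
It fails at once if the pin pushed with more than 30 N by the robot (contact force between the arm and pin above 30 N).
It fails at once if the clip's contacts with the pin, added up, more than 35 N (contact force between clip and pin above 35 N).
It fails at once if the beaker or a bottle moved more than 20 mm (distance of any of beaker_mid, water_bottle_mid, reagent_bottle_mid from where it was at the start of the episode above 0.02 m).
It also fails if it takes over 72 s, if anything falls off the work surface, if the arm or the gripper's body presses on something with over 40 N, if the wrist force passes 120 N, or if a joint passes its speed limit or range.

ROBOT

A 6-joint arm with a two-finger parallel gripper is mounted at the origin on the work surface. World frame = base frame: x ahead of the robot, y to its left, z up, the work surface at z = 0. Lengths are in m, angles in rad, forces in N, time in s.
With the tool pointing down it reaches from about 0.2 to 0.875 m from the base axis. Payload 3.4 kg.
Tool frame: the origin (TCP) lies between the finger pads; the fingertips stand 25 mm ahead of it and the grasp point (between the pads) lies 6 mm ahead of it (r.nose_length is the z of the fingertips in the tool frame, in m); z points along the fingers, y is the line along which they close (so a half turn about z gives the same grasp; the last joint's range is limited). The gripper opens to 94 mm and grips with 3 to 60 N. Pads are 16 mm wide; open, the fingers measure 119 mm over their backs; the gripper's body (75 mm by 177 mm) begins 78 mm behind the grasp point.
Start: joints at [1.133, 0.276, 1.505, -0, 1.361, -0.121], TCP at [0.179, 0.546, 0.23] pointing down, gripper open.
Joint ranges: [-2.89, 2.89], [-0.75, 2.08], [0.22, 2.7], [-1.18, 4.32], [0.11, 2.71], [-2.7, 2.7]. Speed limits (rad/s): [2.57, 2.57, 3.14, 3.14, 3.14, 3.14].

INTERFACE

Orientations are given as a unit quaternion [w, x, y, z].
In Python, from plant import r, gripper_to, inverse_kinematics, vision, models, telemetry gives the robot as it stands. Calls block until the motion is done:
- r.move_to(position, orientation): joint-space move of the TCP to a pose.
- r.move_l(position, rot=None, vel=0.15, guard=None): straight line of the TCP; rot=None keeps the orientation; vel is the mean speed in m/s. With guard (N) it stops when the force on the tool has changed by that much, and returns True; else False.
- r.movej(angles): joint-space move.
- gripper_to(opening, f_grip=None): finger opening in m; f_grip is the grip in N (None keeps the last); returns when the fingers have stopped.
- r.hold(seconds).
- inverse_kinematics(position, orientation): joint angles nearest the present ones, or None.
- vision.snapshot(name): name is "scene" or "side" or "wrist"; returns the picture (384x512x3 uint8, red, green, blue); there is no depth.
- vision.get_calibration(name): a dict with "fx", "fy", "cx", "cy" (pixels), "position" and "orientation" of the camera in the world. Camera axes: x right, y down, z forward; pixel columns grow to the right and rows downward; lengths in m; the calibration is good to about 2 mm. A picture is of the moment at which its call begins: read the wrist's pose just before it. get_calibration takes no time and is no camera call; for the wrist camera it gives the pose at the moment of the call.
A pose or a line that the arm cannot do raises r.PlanningError and nothing moves.
- r.sign_off(): hands the job in; it is judged then, once.
Trained networks look in the newest picture that a camera, given by its name, has taken for a name from the list of things; names that differ only in an ending like _2 or _b are one class to them, and where a whole thing is asked for, a point or a joint stands for the part that bears it (a point fixed in the world has none). Each returns a list of dicts, best first, with "score" (0 to 1); they miss things now and then, are a little off and sometimes report something else, mostly with a low value. They report only what shows in the picture. A call takes as long as a camera call.
- models.boxes_of(thing, camera): "at" ([x, y, z] in m, in world coordinates, good to about 4 mm: the middle of the surface that is visible of it).
- models.regions_of(thing, camera): "pixels" (384x512 bool, what is visible of it).
- models.mark_of(thing, camera): "at" ([x, y, z] in m, in world coordinates, good to about 4 mm: a listed point, or the origin of a listed thing).
Readings, each from a call of its own:
- telemetry.current_t(): time.
- telemetry.current_joints(): joint angles.
- telemetry.current_dq(): joint speeds.
- telemetry.current_joint_efforts(): joint torques, N m.
- telemetry.current_ee_pos(): TCP position.
- telemetry.current_tool_rot(): TCP orientation.
- telemetry.current_wrist_force(): force on the tool from outside, world axes, zero at the start.
- telemetry.current_torque(): the same for the moment, N m.
- telemetry.current_opening(): finger opening in m.
- telemetry.current_finger_force(): force on a finger pad.
Only numpy, scipy, OpenCV 4.12 (cv2) and the standard library are available. Lean on these libraries where they do the work, as an engineer would, in place of code of your own. Each camera call takes 0.05 s, during which the arm holds its last target. There are 200 camera calls.

## Working session

There is one attempt and no reset: what is moved stays moved. The work goes in short steps, each a Python script; the robot and the scene stay as the last script left them, time stands still between calls to the robot, and variables do not carry over. Pictures are saved under pics/ and viewed, at most 10 in all, crops included, and the job is handed in when it is done.

```bash
mkdir -p pics; ls
python3 - <<'E'
from plant import r, vision, models, telemetry
import cv2, numpy as np
ims=[]
for c in ("scene","side"):
    im=vision.snapshot(c); cv2.imwrite(f"pics/{c}0.png",im[:,:,::-1])
    k=vision.get_calibration(c); print(c,{a:np.round(b,3) for a,b in k.items()})
    for n in ("cradle_axis","pin_head","clip_tip","clip_eye","clip_seat","stand_pocket","beaker_mid","water_bottle_mid","reagent_bottle_mid"):
        m=models.mark_of(n,c)
        print(n,[(np.round(d["at"],3),round(d["score"],2)) for d in m[:2]])
print(telemetry.current_t(), telemetry.current_tool_rot(), r.nose_length)
E
```

```text
pics
scene {'fx': np.float64(394.5), 'fy': np.float64(394.5), 'cx': np.float64(254.871), 'cy': np.float64(192.374), 'position': array([1.293, 0.193, 1.033]), 'orientation': array([-0.212,  0.583,  0.738, -0.266])}
cradle_axis [(array([ 0.545, -0.033,  0.108]), 0.71), (array([0.522, 0.46 , 0.1  ]), 0.34)]
pin_head [(array([ 0.56 , -0.11 ,  0.106]), 0.68)]
clip_tip []
clip_eye [(array([0.5  , 0.282, 0.091]), 0.39)]
clip_seat [(array([0.497, 0.28 , 0.041]), 0.49)]
stand_pocket [(array([0.5  , 0.284, 0.044]), 0.65)]
beaker_mid [(array([ 0.508, -0.262,  0.041]), 0.75)]
water_bottle_mid [(array([0.523, 0.459, 0.102]), 0.9)]
reagent_bottle_mid [(array([ 0.521, -0.444,  0.076]), 0.81)]
side {'fx': np.float64(377.903), 'fy': np.float64(377.903), 'cx': np.float64(260.237), 'cy': np.float64(202.126), 'position': array([0.485, 0.871, 0.897]), 'orientation': array([ 0.008, -0.03 ,  0.91 , -0.413])}
cradle_axis [(array([ 0.546, -0.037,  0.105]), 0.88)]
pin_head [(array([ 0.557, -0.104,  0.102]), 0.59)]
clip_tip [(array([0.5  , 0.279, 0.006]), 0.7)]
clip_eye [(array([0.504, 0.277, 0.096]), 0.67)]
clip_seat [(array([0.497, 0.281, 0.046]), 0.59)]
stand_pocket [(array([0.506, 0.28 , 0.047]), 0.94), (array([ 0.518, -0.441,  0.074]), 0.48)]
beaker_mid [(array([ 0.508, -0.262,  0.045]), 0.86), (array([0.504, 0.279, 0.092]), 0.19)]
water_bottle_mid [(array([0.519, 0.455, 0.104]), 0.69)]
reagent_bottle_mid [(array([ 0.519, -0.441,  0.073]), 0.71)]
1.0 [1.58733100e-05 1.57725496e-01 9.87482994e-01 6.19348808e-05] 0.025
```

View pics/scene0.png

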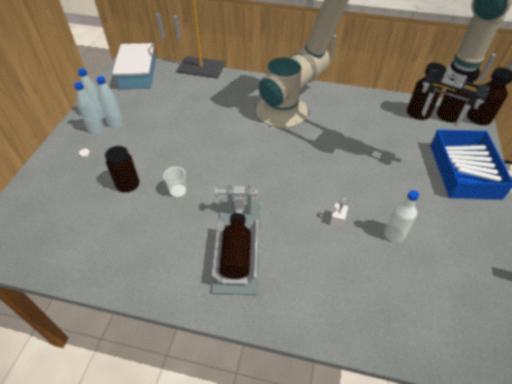

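View pics/side0.png

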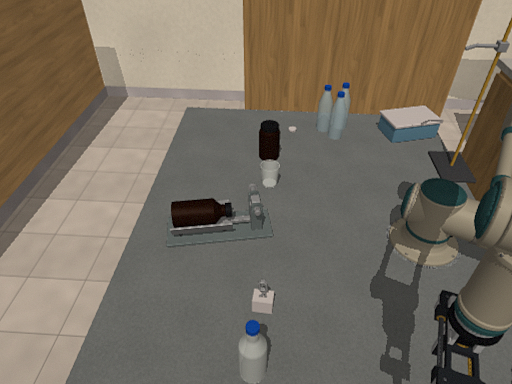

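```bash
cat > h.py <<'E'
from plant import r, gripper_to, inverse_kinematics, vision, models, telemetry
import cv2, numpy as np
def q(a):  # tool down, tool y at world heading a (deg)
    p=np.radians(a+90)/2; return np.array([0,np.cos(p),np.sin(p),0])
def R(k):
    from scipy.spatial.transform import Rotation as T
    o=k["orientation"]; return T.from_quat([o[1],o[2],o[3],o[0]]).as_matrix()
def pix2z(k,uv,z):
    d=R(k)@np.array([(uv[0]-k["cx"])/k["fx"],(uv[1]-k["cy"])/k["fy"],1]); p=np.array(k["position"])
    return p+d*(z-p[2])/d[2]
def proj(k,P):
    c=R(k).T@(np.array(P)-k["position"]); return np.array([k["fx"]*c[0]/c[2]+k["cx"],k["fy"]*c[1]/c[2]+k["cy"]])
def look(name,things):
    k=vision.get_calibration("wrist"); im=vision.snapshot("wrist"); cv2.imwrite(f"pics/{name}.png",im[:,:,::-1])
    print({a:np.round(b,3) for a,b in k.items()})
    np.save(f"pics/{name}.npy",k,allow_pickle=True)
    for n in things:
        m=models.mark_of(n,"wrist"); print(n,[(np.round(d["at"],4),round(d["score"],2)) for d in m[:2]])
E
python3 - <<'E'
from h import *
r.move_to([0.55,-0.06,0.33],q(100)); gripper_to(0.0,30)
look("w1",["cradle_axis","pin_head"])
print(telemetry.current_t(),telemetry.current_ee_pos(),telemetry.current_opening())
E
```

```text
{'fx': np.float64(292.696), 'fy': np.float64(292.696), 'cx': np.float64(256.273), 'cy': np.float64(187.15), 'position': array([ 0.475, -0.073,  0.483]), 'orientation': array([0.085, 0.637, 0.759, 0.101])}
cradle_axis []
pin_head [(array([ 0.565 , -0.1073,  0.1064]), 0.6)]
5.1083 [ 0.55001203 -0.06002525  0.32999959] 0.0009285957784447246
```

View pics/w1.png

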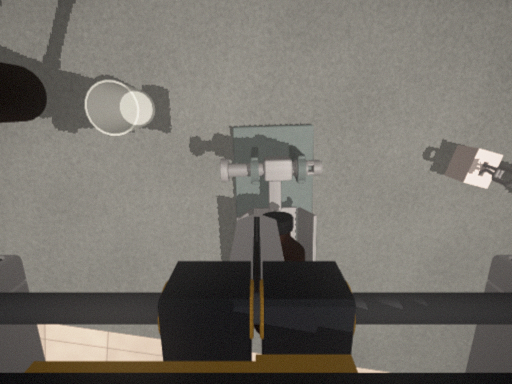

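Run:
```python
from h import *
im=cv2.imread("pics/w1.png"); cv2.imwrite("pics/w1c.png",cv2.resize(im[145:195,210:335],None,fx=6,fy=6,interpolation=cv2.INTER_CUBIC))
k=np.load("pics/w1.npy",allow_pickle=True).item()
for p in [(221,170.5),(254,170),(302,169),(322,167)]: print(p,pix2z(k,p,.105))
```

```text
(221, 170.5) [ 0.56160821 -0.10476371  0.105     ]
(254, 170) [ 0.55340055 -0.06206537  0.105     ]
(302, 169) [ 5.41119227e-01 -1.13235688e-04  1.05000000e-01]
(322, 167) [0.5339449  0.02517393 0.105     ]
```

View pics/w1c.png

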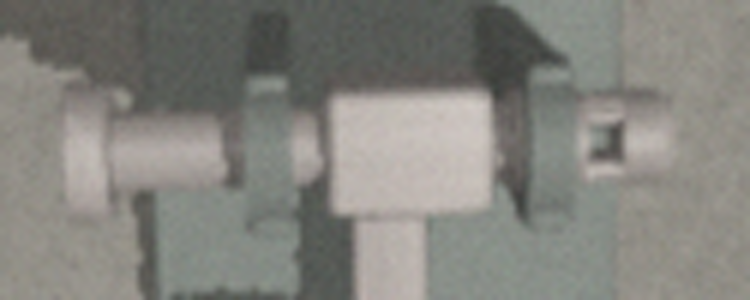

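Run:
```python
from h import *
k=np.load("pics/w1.npy",allow_pickle=True).item()
c=pix2z(k,(278.7,170),.115); h=pix2z(k,(220.8,170),.105); e=pix2z(k,(322,167.8),.105); ho=pix2z(k,(311,168.8),.115)
l1,l2=pix2z(k,(255.3,170.4),.115),pix2z(k,(302.2,169.5),.115)
print(c,h,e,ho)
for a,b in ((h,e),(l1,l2),(h,c),(c,ho)):
  d=b-a; print(np.linalg.norm(d[:2]),np.degrees(np.arctan2(d[1],d[0])))
```

```text
[ 0.54581954 -0.03116808  0.115     ] [ 0.56098848 -0.1051187   0.105     ] [0.53498711 0.02542158 0.105     ] [0.53710357 0.00925557 0.115     ]
0.13310460818985276 101.26489936878369
0.06010064521863372 101.11733285302552
0.07549034080569421 101.59186892157955
0.04135262664349523 102.16758707146302
```

Run:
```python
from h import *
a=np.radians(101.4); d=np.array([np.cos(a),np.sin(a),0]); c=np.array([.5458,-.0312,0]); h=np.array([.561,-.1051,0])
s=h-0.035*d
r.move_to(s+[0,0,.19],q(101.4)); r.move_l(s+[0,0,.120],vel=.1,guard=8)
t=c-0.048*d+[0,0,.120]
f0=telemetry.current_wrist_force()
print(r.move_l(t,vel=.025,guard=13))
p=telemetry.current_ee_pos(); print(p,(p-c)@d,telemetry.current_wrist_force()-f0)
r.hold(.25)
print(telemetry.current_wrist_force()-f0)
p=np.array(telemetry.current_ee_pos())
r.move_l(p-0.03*d,vel=.1); r.move_l(p-0.03*d+[0,0,.1],vel=.2)
r.move_to(c+.02*d+np.array([-.0,0,.30]),q(101.4)) 
look("w2",["pin_head"]); im=cv2.imread("pics/w2.png"); k=np.load("pics/w2.npy",allow_pickle=True).item()
u,v=proj(k,c+.01*d+[0,0,.105]).astype(int); print(u,v)
u0,v0=max(u-70,0),max(v-30,0); print(u0,v0)
cv2.imwrite("pics/w2c.png",cv2.resize(im[v0:v0+60,u0:u0+140],None,fx=5.5,fy=5.5,interpolation=cv2.INTER_CUBIC))
print(telemetry.current_t())
```

```text
True
[ 0.55740806 -0.08918815  0.11987163] -0.05913852624733131 [-0.86515945 -1.94353949  0.67309661]
[-0.57784199 -1.01601256 -0.47856899]
{'fx': np.float64(292.696), 'fy': np.float64(292.696), 'cx': np.float64(256.273), 'cy': np.float64(187.15), 'position': array([ 0.467, -0.027,  0.451]), 'orientation': array([0.084, 0.628, 0.767, 0.101])}
pin_head [(array([ 0.5565, -0.0783,  0.1057]), 0.91)]
248 173
178 143
10.65
```

View pics/w2c.png

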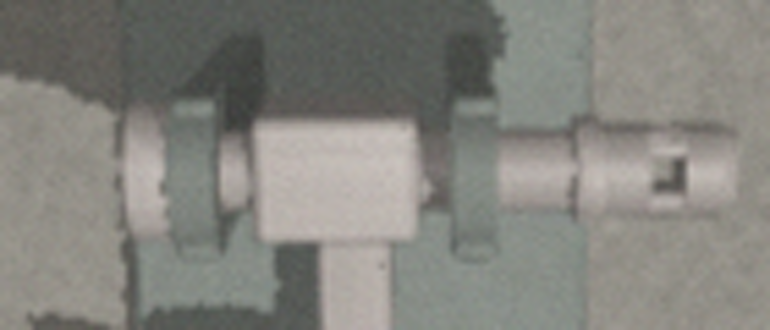

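Run:
```python
from h import *
k=np.load("pics/w2.npy",allow_pickle=True).item()
l1,l2,ho=[pix2z(k,p,.115) for p in ((212.9,175.2),(264.4,175.3),(299.6,174.3))]
h=pix2z(k,(200.2,175.1),.105); c=(l1+l2)/2
print(c,ho,h)
for x,y in ((l1,l2),(c,ho),(h,c)):
  d=y-x; print(np.linalg.norm(d[:2]),np.degrees(np.arctan2(d[1],d[0])))
gripper_to(0.05,40)
a=np.radians(90); tx=np.array([-1,0,0])
r.move_to(np.array([.503,.280,.24])-.085*tx,q(90))
look("w3",["clip_eye","stand_pocket","clip_seat"])
im=cv2.imread("pics/w3.png"); k=np.load("pics/w3.npy",allow_pickle=True).item()
u,v=proj(k,[.503,.28,.06]).astype(int); u0,v0=max(u-80,0),max(v-60,0); print(u0,v0)
cv2.imwrite("pics/w3c.png",cv2.resize(im[v0:v0+120,u0:u0+160],None,fx=5,fy=5,interpolation=cv2.INTER_CUBIC))
print(telemetry.current_t())
```

```text
[ 0.54567787 -0.03203918  0.115     ] [0.53031365 0.0380427  0.115     ] [ 0.5571001  -0.07794544  0.105     ]
0.060661535457884316 101.33691013796455
0.07174628126006874 102.36546610328341
0.047305937548159864 103.97240498989507
{'fx': np.float64(292.696), 'fy': np.float64(292.696), 'cx': np.float64(256.273), 'cy': np.float64(187.15), 'position': array([0.512, 0.28 , 0.393]), 'orientation': array([0.094, 0.701, 0.701, 0.093])}
clip_eye [(array([0.5081, 0.2804, 0.0931]), 0.82)]
stand_pocket [(array([0.5023, 0.2764, 0.0464]), 0.76)]
clip_seat []
176 39
12.9083
```

View pics/w3c.png

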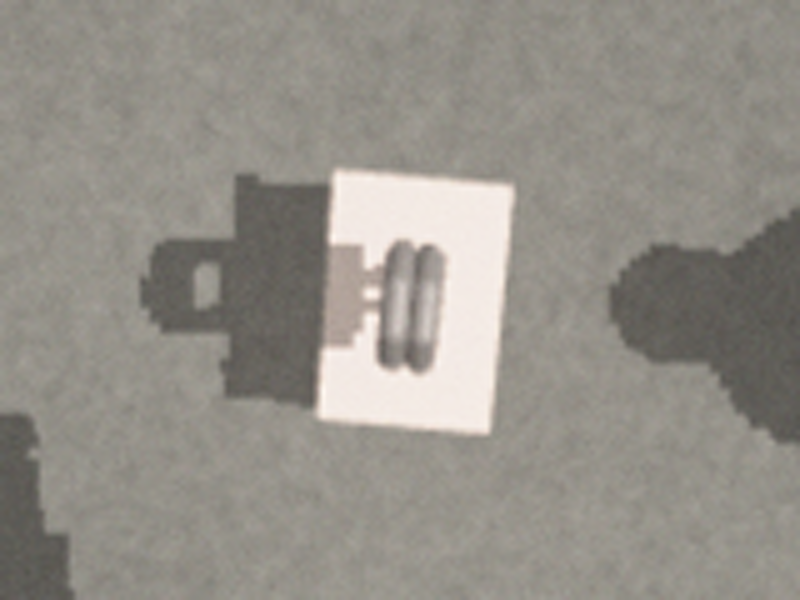

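Run:
```python
from h import *
k=np.load("pics/w3.npy",allow_pickle=True).item()
e=pix2z(k,(258.2,100.2),.10); b=pix2z(k,(176+414/5,39+301/5),.048); print(e,b)
r.move_to([e[0],e[1],.16],q(86.3)); print(r.move_l([e[0],e[1],.100],vel=.08,guard=8))
gripper_to(0.0,40); print(telemetry.current_opening(),telemetry.current_finger_force(),telemetry.current_t())
r.move_l([e[0],e[1],.165],vel=.08); r.move_to([e[0],e[1]-.06,.24],q(101.4))
look("w4",["clip_tip","clip_eye","clip_seat"])
P=telemetry.current_ee_pos(); im=cv2.imread("pics/w4.png"); k=np.load("pics/w4.npy",allow_pickle=True).item()
a=np.radians(101.4); ty=np.array([np.cos(a),np.sin(a),0]); tx=np.array([-np.sin(a),np.cos(a),0])
for s in (-.004,.004): print(proj(k,P+tx*s-[0,0,.09]), proj(k,P+tx*s-[0,0,.04]))
u,v=proj(k,P-[0,0,.06]).astype(int); u0,v0=u-50,v-60; print(u0,v0,P)
cv2.imwrite("pics/w4c.png",cv2.resize(im[v0:v0+100,u0:u0+100],None,fx=6,fy=6,interpolation=cv2.INTER_CUBIC))
print(telemetry.current_t(),telemetry.current_opening(),telemetry.current_wrist_force())
```

```text
[0.50509162 0.28120207 0.1       ] [0.50284899 0.28213455 0.048     ]
False
0.010849262358432572 39.98007617890835 15.0333
{'fx': np.float64(292.696), 'fy': np.float64(292.696), 'cx': np.float64(256.273), 'cy': np.float64(187.15), 'position': array([0.43 , 0.207, 0.392]), 'orientation': array([0.084, 0.629, 0.766, 0.103])}
clip_tip [(array([0.4982, 0.219 , 0.1463]), 0.84)]
clip_eye [(array([0.5068, 0.2267, 0.2341]), 0.81), (array([0.5002, 0.2195, 0.1839]), 0.57)]
clip_seat []
[256.46603741 201.62237433] [256.55986145 223.39597794]
[256.43943923 192.87082941] [256.52800221 212.8208338 ]
206 148 [0.5040341  0.22185326 0.23783752]
16.6667 0.010765948712393688 [-0.80806072  0.14015048 -0.52684589]
```

View pics/w4c.png

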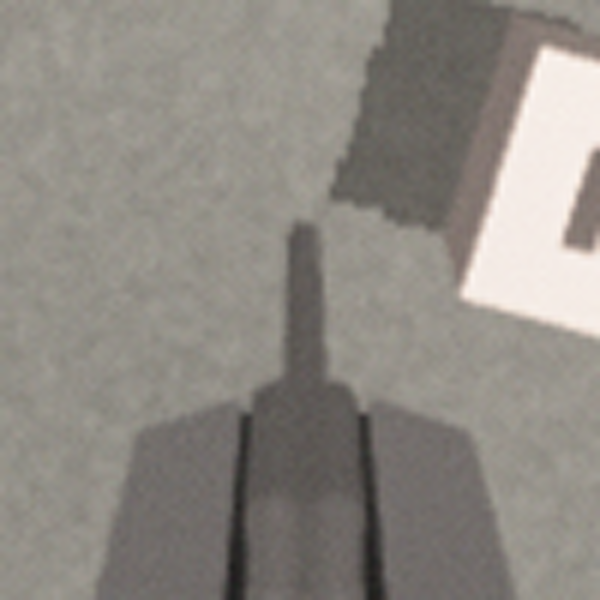

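```bash
cat >> h.py <<'E'
from scipy.spatial.transform import Rotation as T
A=np.radians(101.4); D=np.array([np.cos(A),np.sin(A),0]); TX=np.array([-np.sin(A),np.cos(A),0])
TIP=np.array([.0094,.0002,.090])
def pose(tip, lean=.064, TIP=TIP):
    o=q(101.4); R0=T.from_quat([o[1],o[2],o[3],o[0]])
    # rotate about tool y so that tool direction (sin lean,0,cos lean) points down
    Rt=R0*T.from_euler('y',-lean)
    x=Rt.as_quat(); return np.array(tip)-Rt.apply(TIP), np.array([x[3],x[0],x[1],x[2]]), Rt
E
python3 - <<'E'
from h import *
k=np.load("pics/w2.npy",allow_pickle=True).item()
print("sleeve",pix2z(k,(299.6,143+166/5.5),.105))
p,o,Rt=pose([.531,.0382,.150]); print(p,o,Rt.apply([np.sin(.064),0,np.cos(.064)]))
r.move_to(p,o); p,o,_=pose([.531,.0382,.125]); print(r.move_l(p,vel=.06,guard=8))
look("w5",["clip_tip"]); k=np.load("pics/w5.npy",allow_pickle=True).item()
im=cv2.imread("pics/w5.png"); print("pred tip ctr",proj(k,[.531,.0382,.1275]),"hole",proj(k,[.531,.0382,.115]))
u,v=proj(k,[.531,.0382,.115]).astype(int); u0,v0=u-60,v-35; print(u0,v0)
cv2.imwrite("pics/w5c.png",cv2.resize(im[v0:v0+70,u0:u0+100],None,fx=8,fy=8,interpolation=cv2.INTER_CUBIC))
print(telemetry.current_t(),telemetry.current_wrist_force())
E
```

```text
sleeve [0.53085675 0.03963383 0.105     ]
[0.53459271 0.03872039 0.24041693] [ 0.03183634 -0.0992689   0.99454614  0.00317769] [ 1.41859788e-18  3.13441512e-18 -1.00000000e+00]
False
{'fx': np.float64(292.696), 'fy': np.float64(292.696), 'cx': np.float64(256.273), 'cy': np.float64(187.15), 'position': array([0.45 , 0.022, 0.363]), 'orientation': array([0.104, 0.625, 0.763, 0.127])}
clip_tip [(array([0.5285, 0.0364, 0.1226]), 0.81)]
pred tip ctr [255.67466473 189.52661697] hole [255.703829   184.88788819]
195 149
18.1 [-0.60632321  0.54959125 -0.74466694]
```

View pics/w5c.png

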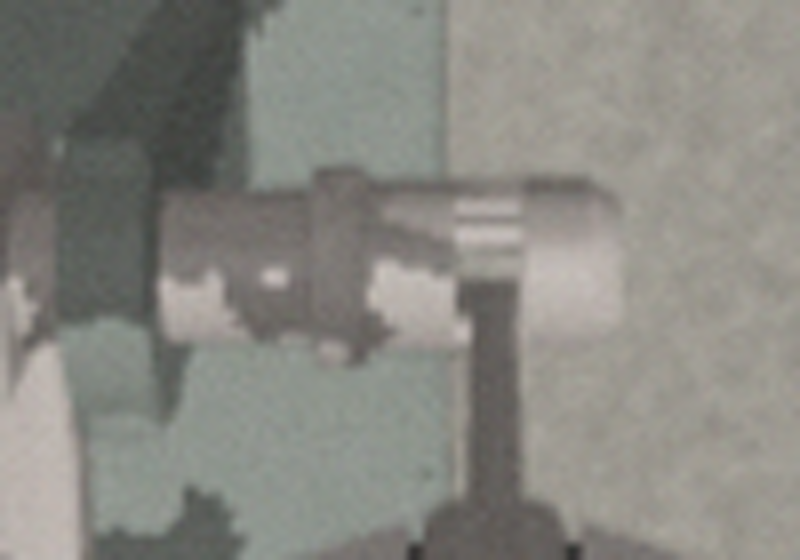

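Run:
```python
from h import *
b=np.array([.531,.0382,0])-.0009*D
def tipz(): return (telemetry.current_ee_pos()+pose([0,0,0])[2].apply(TIP))[2]
f0=np.array(telemetry.current_wrist_force())
for dx,dy in [(0,0),(1.3,0),(-1.3,0),(0,1.3),(0,-1.3),(2.3,0),(-2.3,0)]:
    t=b+TX*dx/1e3+D*dy/1e3
    r.move_l(pose(t+[0,0,.1195])[0],vel=.03)
    hit=r.move_l(pose(t+[0,0,.096])[0],vel=.02,guard=3.5)
    print(dx,dy,hit,tipz(),np.round(telemetry.current_wrist_force()-f0,1),round(telemetry.current_t(),1))
    if tipz()<.107: break
    r.move_l(pose(t+[0,0,.1195])[0],vel=.04)
```

```text
0 0 False 0.09611787978426897 [ 0.9  0.5 -0. ] 19.8
```

Run:
```python
from h import *
b=np.array([.531,.0382,0])-.0009*D
f0=np.array(telemetry.current_wrist_force())
for z in np.arange(.094,.0715,-.002):
    hit=r.move_l(pose(b+[0,0,z])[0],vel=.015,guard=12)
    tz=(telemetry.current_ee_pos()+pose([0,0,0])[2].apply(TIP))[2]
    print(round(z,4),hit,round(tz,4),np.round(telemetry.current_wrist_force()-f0,1),round(telemetry.current_t(),1))
    if hit: break
```

```text
0.094 False 0.0939 [ 0.7 -0.9 -0.3] 20.0
0.092 False 0.0922 [ 0.6 -0.3  1.4] 20.3
0.09 False 0.0906 [2.5 0.2 4.1] 20.6
0.088 False 0.0885 [ 4.9 -0.5  1.8] 20.9
0.086 False 0.087 [ 5.2 -0.4  3.7] 21.2
0.084 False 0.0846 [ 6.  -0.8  2.1] 21.5
0.082 False 0.0828 [6.3 1.2 3.1] 21.7
0.08 False 0.0798 [ 7.   1.6 -3.3] 22.0
0.078 False 0.0778 [ 6.6  0.5 -1.2] 22.3
0.076 False 0.075 [ 6.4  0.7 -4.6] 22.6
0.074 False 0.0727 [ 6.3 -0.9 -5.2] 22.9
0.072 False 0.071 [ 4.6  0.6 -3.3] 23.2
```

Run:
```python
from h import *
gripper_to(0.034); p=np.array(telemetry.current_ee_pos()); print(telemetry.current_wrist_force())
Rt=pose([0,0,0])[2]; r.move_l(p-Rt.apply([0,0,1])*.06,vel=.06,guard=6)
r.move_to([.60,.05,.24],q(101.4))
look("w6",["clip_eye","clip_seat"]); k=np.load("pics/w6.npy",allow_pickle=True).item(); im=cv2.imread("pics/w6.png")
for z in(.071,.105,.155): print(z,proj(k,[.531,.0373,z]))
u,v=proj(k,[.531,.0373,.12]).astype(int); u0,v0=max(u-65,0),max(v-50,0); print(u0,v0)
a=cv2.resize(im[v0:v0+100,u0:u0+130],None,fx=6,fy=6,interpolation=cv2.INTER_CUBIC); cv2.imwrite("pics/w6c.png",a)
for c in("scene","side"):
    vision.snapshot(c)
    for n in("clip_eye","clip_seat","pin_head"): print(c,n,[(np.round(d["at"],3),round(d["score"],2)) for d in models.mark_of(n,c)[:1]])
print(telemetry.current_t())
```

```text
[ 0.16751799  0.48551861 -0.69062318]
{'fx': np.float64(292.696), 'fy': np.float64(292.696), 'cx': np.float64(256.273), 'cy': np.float64(187.15), 'position': array([0.526, 0.036, 0.392]), 'orientation': array([0.083, 0.628, 0.767, 0.102])}
clip_eye [(array([0.5477, 0.0427, 0.154 ]), 0.97)]
clip_seat [(array([0.5347, 0.0365, 0.1038]), 0.69)]
0.071 [256.94504583 113.06647761]
0.105 [257.02541246 113.66041376]
0.155 [257.18528368 114.84191544]
192 63
scene clip_eye [(array([ 0.552, -0.078,  0.107]), 0.71)]
scene clip_seat [(array([0.533, 0.039, 0.102]), 0.53)]
scene pin_head [(array([0.522, 0.462, 0.102]), 0.73)]
side clip_eye [(array([0.544, 0.038, 0.157]), 0.55)]
side clip_seat [(array([0.531, 0.034, 0.106]), 0.68)]
side pin_head []
25.8167
```

View pics/w6c.png

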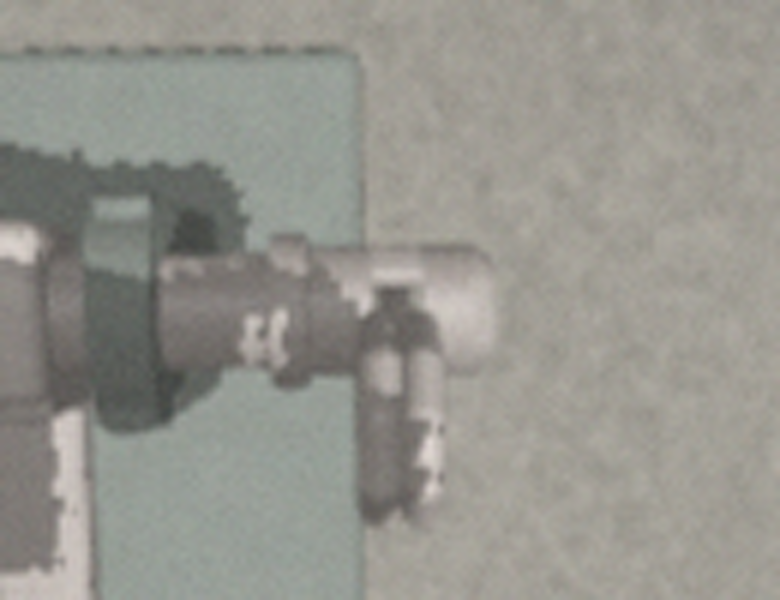

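Run:
```python
from h import *
from scipy.optimize import brentq
k=np.load("pics/w6.npy",allow_pickle=True).item()
b=np.array([.531,.0373])
# eye = rounded box centred (4,50), half 12x19, corner radius 7; project max/min row for tilt th
def ext(th):
    a=np.linspace(0,2*np.pi,200); s=lambda v:np.sign(v)*(np.abs(v)>1e-9)
    x=4+np.sign(np.cos(a))*5+7*np.cos(a); z=50+np.sign(np.sin(a))*12+7*np.sin(a)
    X=x*np.cos(th)+z*np.sin(th); Z=-x*np.sin(th)+z*np.cos(th)
    v=[proj(k,[*(b-TX[:2]*xx/1e3),.105+zz/1e3])[1] for xx,zz in zip(X,Z)]
    return min(v),max(v)
for th in np.arange(0,.36,.05): print(round(th,2),np.round(ext(th),1))
print("obs",63+340/6,63+520/6)
```

```text
0.0 [104.1 136.9]
0.05 [106.8 140.9]
0.1 [109.2 144.9]
0.15 [111.6 148.6]
0.2 [114.  152.3]
0.25 [116.3 155.8]
0.3 [118.5 159.1]
0.35 [120.7 162.3]
obs 119.66666666666666 149.66666666666669
```

Run:
```python
from h import *
print(r.sign_off(), telemetry.current_t())
```

```text
the job is handed in; nothing more can be done
the job is handed in; nothing more can be done
```

I pushed the pin until it stopped against the lug, fitted the R-clip through the hole until the bow sprang over, let it go and handed the job in; afterwards the clip measured about 1 mm from its seat height and leaned roughly 0.17–0.2 rad (limit 0.3), though sign-off returned no verdict, so a pass is not confirmed.

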